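# Scan the label on an upturned bowl

## Robot

A 7-joint arm with a two-finger parallel gripper is mounted at the origin on the work surface. World frame = base frame: x ahead of the robot, y to its left, z up, the work surface at z = 0. Lengths are in m, angles in degrees, forces in N, time in s.
With the tool pointing down it reaches from about 0.425 to 0.925 m from the base axis. Payload 6.8 kg.
Tool frame: the origin (TCP) lies midway between the tips of the shut fingers; the grasp point (between the pads) lies 19 mm behind it (r.grip_depth is the z of the grasp point in the tool frame, in m); z points along the fingers, y is the line along which they close (so a half turn about z gives the same grasp; the last joint's range is limited). The gripper opens to 85 mm and grips with 20 to 120 N. Pads are 22 mm wide; open, the fingers measure 114 mm over their backs; the gripper's body (76 mm by 85 mm) begins 54 mm behind the grasp point. The pads swing forward as they close: fully open they stand 13 mm farther back than shut.
Start: joints at [64.681, 27.33, 1.283, 89.118, -0.659, 63.558, -4.761], TCP at [0.221, -0.638, 0.231] pointing down, gripper open.
Joint ranges: [-169.35, 169.35], [-19.33, 120.38], [-80.79, 83.38], [13.8, 139.57], [-78.32, 258.32], [9.67, 109.79], [-169.56, 169.56]. Speed limits (degrees/s): [136.94, 136.94, 180, 180, 180, 180, 180].

## Interface

Orientations are given as [roll, pitch, yaw] about the fixed x, y, z axes, in that order (R = Rz(yaw) Ry(pitch) Rx(roll)).
In Python, from rig import r gives the robot as it stands. The module is installed in compiled form; this text tells all that it offers.
- The arm moves only by the tool send_rows, never from a script. Its argument "rows" is a list of rows, each an object with "delta_pos": the shift along the tool's x, y, z in cm, a list of three; "angular": the turn, a rotation vector about the tool's x, y, z in rad, a list of three; "fingers": the finger opening in cm, from 0 to 8.54. A call has 1 to 5 rows; each row shifts and turns the commanded pose from where the row before left it, along the tool's axes as they then stand; what a row does not reach is not made up. A row lasts 1/8 s, in which the tool goes at most 62.5 mm and 10.7 degrees, less where a joint would pass 70% of its speed; a pose out of reach is approached as far as the arm can. A call with a gripper value outside its range is refused whole. The fingers move at their own pace and stop on an object; "newtons" is the grip in N (left out, the last holds). Time passes only in rows, so rows that do not move let the fingers close. It gives the time, the measured TCP pose, the force, the opening and the grip force at its end, in the units of the state.
- r.observe(): the state, without advancing time (a new reading comes with each control period).
- r.grab_frame(name): name is "scene" or "top"; returns the picture (420x560x3 uint8, red, green, blue); there is no depth.
- r.camera_params(name): a dict with "fx", "fy", "cx", "cy" (pixels), "cam_to_world" (4x4, takes a point from camera to world coordinates). Camera axes: x right, y up, looking along -z (the intrinsics and any distortion apply to the point x, -y, -z); pixel columns grow to the right and rows downward; lengths in m; the calibration is good to about 2 mm. A picture is of the moment at which its call begins. camera_params takes no time and is no camera call.
- r.hand_in(): hands the job in; it is judged then, once.
Trained networks look in the newest picture that a camera, given by its name, has taken for a name from the list of things; names that differ only in an ending like _2 or _b are one class to them, and where a whole thing is asked for, a point or a joint stands for the part that bears it (a point fixed in the world has none). Each returns a list of dicts, best first, with "score" (0 to 1); they miss things now and then, are a little off and sometimes report something else, mostly with a low value. They report only what shows in the picture. A call takes as long as a camera call. They do not tell look-alikes from the thing itself.
- r.recognise(camera, query): "position" ([x, y, z] in m, in world coordinates, good to about 4 mm: the middle of the surface that is visible of it).
- r.silhouettes(camera, query): "pixels" (420x560 bool, what is visible of it).
- r.place_of(camera, query): "position" ([x, y, z] in m, in world coordinates, good to about 4 mm: a listed point, or the origin of a listed thing).
The state is a dict: "t": time; "qpos": joint angles; "qd": joint speeds; "effort": joint torques, N m; "position": TCP position; "ee_rot": TCP orientation; "ft_force": force on the tool from outside, world axes, zero at the start; "torque": the same for the moment, N m; "width": finger opening in m; "finger_force": force on a finger pad.
Only numpy, scipy, OpenCV 4.12 (cv2) and the standard library are available. Lean on these libraries where they do the work, as an engineer would, in place of code of your own. Each camera call takes 0.05 s, during which the arm holds its last target. There are 200 camera calls.

## Task

Book the labelled bowl in: lift the scanner off its rest and point its lens face squarely at the middle of the bowl's paper label from about 80 mm away, holding it dead still there for two seconds. Then stand the scanner gently back in its rest, upright, and let go. The fired bowls chip easily, so touch neither of them, and leave the other things on the bench where they are.

Things in the scene. Friction and masses are not known exactly. Their poses are not given: they have to be found in the camera images.
- scanner: Cordless grey plastic hand scanner upright in its rest, about 0.28 kg: round head (62 mm across, 44 mm high, dark band) below, square handle (34 x 34 mm, 44 to 130 mm up) above, black square on top. Origin: centre of the flat lens face, the head's underside; z up the handle, x and y square to the handle's sides. It looks along its own -z and reads by itself, no trigger.
- dock: The scanner's rest: a fixed shallow round aluminium dish, 96 mm across, 13 mm high, inside 82 mm across; its inner floor is 5 mm above the bench. Origin: centre of its underside, on the bench; z up.
- bowl: The labelled bowl: fired terracotta bowl, upside down on the wooden disc (224 mm across, top 70 mm above the bench) of a fixed, locked banding wheel. Bowl 200 mm across at the rim, 62 mm high, flanks sloping at 35 degrees to level, 76 mm wide foot on top. About 0.8 kg, loose. Origin: centre of the rim plane, on the disc; z up; the label is on its -x flank.
- label: White paper label with black bars, 54 x 42 mm, on the sloping flank of the bowl. Origin: middle of its outer face; z points squarely out of the label (35 degrees from vertical), x runs up the slope (54 mm long), y across.
- plain_bowl: Second bowl, the same in shape and size but without a label, upside down on a like wheel of its own. Not to be touched. Origin: centre of the rim plane.
- bat_stack: Pile of three wooden bats (discs), 150 mm across, 54 mm high. Leave alone. Origin: centre of its underside.
- crock: Empty white ceramic crock, 90 mm across, 110 mm high. Leave alone. Origin: centre of its underside.
- brush: Brush lying on the bench. Leave alone. Origin: on the underside, near its middle.
Things that resemble listed ones, but are neither listed nor needed, are in the scene too. Of the things that look like the dock, take the one that is farthest from the robot's base at the start.

How it is judged:
By the outcome, as a careful person would: the job done as asked, in the order asked, and still so for the second after the job is handed in, with the robot touching nothing.
It also fails if it takes over 48 s, if anything falls off the work surface, if the arm or the gripper's body presses on something with over 40 N, if the wrist force passes 120 N, or if a joint passes its speed limit or range.

## Working session

There is one attempt and no reset: what is moved stays moved. The work goes in short steps, Python scripts to look and compute and a tool call to move; the robot and the scene stay as the last step left them, time stands still between calls to the robot, and variables do not carry over. Pictures are saved under pics/ and viewed, at most 10 in all, crops included, and the job is handed in when it is done.

Besides the shell and the picture viewer there is one more tool, called after "Emit:" as a command line: name --argument value ..., lists and objects as JSON in quotes. send_rows: Moves the arm, as the interface text tells. Its arguments: {"type":"object","properties":{"rows":{"type":"array"},"newtons":{"type":"number"}},"required":["rows"]}

```bash
mkdir -p pics
python3 - <<'E'
from rig import r
import cv2,numpy as np
for c in("scene","top"):
    im=r.grab_frame(c);cv2.imwrite(f"pics/{c}0.png",im[:,:,::-1])
    p=r.camera_params(c);print(c,{k:(np.round(v,4).tolist()) for k,v in p.items()})
    for q in("scanner","dock","bowl","label","plain_bowl","bat_stack","crock","brush"):
        print(q,[(np.round(d["position"],4).tolist(),round(d["score"],2)) for d in r.place_of(c,q)])
s=r.observe();print({k:np.round(v,4).tolist() for k,v in s.items()},r.grip_depth)
E
```

```text
scene {'fx': 522.6428, 'fy': 522.6428, 'cx': 282.5629, 'cy': 210.6834, 'cam_to_world': [[-0.0133, -0.65, 0.7598, 1.6105], [0.9997, 0.0072, 0.0237, 0.0284], [-0.0209, 0.7599, 0.6497, 1.0238], [0.0, 0.0, 0.0, 1.0]]}
scanner [([0.4743, -0.015, 0.0071], 0.78)]
dock [([0.4725, -0.0161, 0.0012], 0.87), ([0.3382, -0.0791, 0.0019], 0.85), ([0.3635, 0.14, -0.0041], 0.76)]
bowl [([0.6848, 0.1494, 0.0665], 0.57)]
label [([0.6206, 0.1767, 0.1011], 0.61)]
plain_bowl [([0.6596, -0.1365, 0.0724], 0.66), ([0.4734, -0.0142, 0.0028], 0.59)]
bat_stack [([0.5916, 0.4222, 0.002], 0.56), ([0.4748, -0.0161, 0.0034], 0.42)]
crock [([0.5833, -0.4546, 0.0003], 0.88)]
brush [([0.3831, -0.294, -0.0028], 0.8)]
top {'fx': 512.3279, 'fy': 512.3279, 'cx': 284.8139, 'cy': 211.0743, 'cam_to_world': [[0.0267, 0.9967, -0.077, 0.4108], [-0.9996, 0.0259, -0.0111, -0.0407], [-0.009, 0.0773, 0.997, 1.6579], [0.0, 0.0, 0.0, 1.0]]}
scanner [([0.4721, -0.0172, 0.0088], 0.67)]
dock [([0.4736, -0.0171, 0.0029], 0.83), ([0.3368, -0.0783, 0.0031], 0.81), ([0.3616, 0.141, -0.0035], 0.65)]
bowl [([0.6863, 0.1521, 0.0692], 0.69)]
label [([0.6224, 0.1735, 0.1029], 0.66)]
plain_bowl [([0.6638, -0.1352, 0.0663], 0.9), ([0.378, -0.2954, 0.0026], 0.68)]
bat_stack [([0.5978, 0.4309, -0.0024], 0.83)]
crock [([0.5833, -0.4532, 0.0005], 0.81)]
brush [([0.3785, -0.2947, 0.0018], 0.9)]
{'t': 0.9, 'qpos': [64.6808, 27.3294, 1.282, 89.1166, -0.6598, 63.558, -4.762], 'qd': [-0.0392, -0.0585, 0.0283, 0.0251, 0.0271, 0.0047, 0.0397], 'effort': [-0.0009, -59.6306, 1.6056, -28.1544, 0.0125, 0.0016, -0.0], 'position': [0.2212, -0.6378, 0.2313], 'ee_rot': [179.9967, -0.0025, 19.1244], 'ft_force': [-1.0841, -0.8294, -0.4105], 'torque': [0.02, -0.0158, 0.0257], 'finger_force': 0.0, 'width': 0.0852} -0.0187
```

View pics/scene0.png

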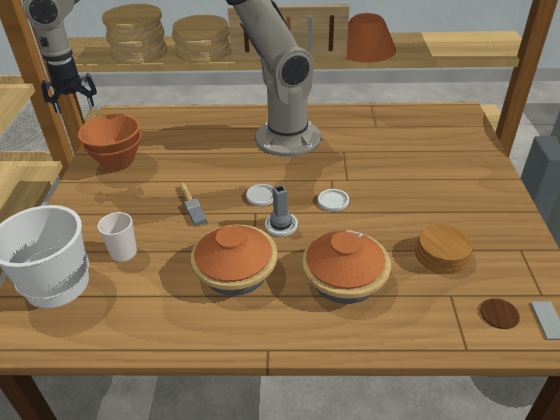

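View pics/top0.png

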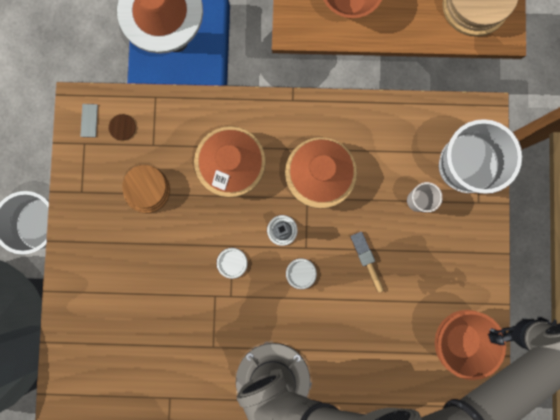

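Scene view: the scanner stands at about (280,205) in a round dish; top view at (282,230). There are three dock-like dishes in the top view: (282,230), (301,274) and (232,263). The one holding the scanner, at (282,230), is farthest from the base (0.473 m, against 0.35 m and 0.39 m), so it fits. The labelled bowl is at (230,160) in the top view, with its label at (220,181). The plain bowl is at (321,172). I'll confirm this in one enlarged composite.

```bash
cat > h.py <<'E'
import numpy as np
from rig import r
def proj(c,P):
    p=r.camera_params(c);T=np.linalg.inv(np.array(p["cam_to_world"]))
    q=np.atleast_2d(P)@T[:3,:3].T+T[:3,3]
    return np.c_[p["cx"]+p["fx"]*q[:,0]/-q[:,2],p["cy"]+p["fy"]*-q[:,1]/-q[:,2]]
def ray(c,u):
    p=r.camera_params(c);T=np.array(p["cam_to_world"])
    d=T[:3,:3]@np.array([(u[0]-p["cx"])/p["fx"],-(u[1]-p["cy"])/p["fy"],-1.]);return T[:3,3],d/np.linalg.norm(d)
def tri(cu):
    A=np.zeros((3,3));b=np.zeros(3)
    for c,u in cu:
        o,d=ray(c,u);M=np.eye(3)-np.outer(d,d);A+=M;b+=M@o
    return np.linalg.solve(A,b)
def onz(c,u,z):
    o,d=ray(c,u);return o+d*(z-o[2])/d[2]
E
python3 - <<'E'
from h import *
import cv2
ims={c:cv2.imread(f"pics/{c}0.png") for c in("scene","top")}
def crop(c,x,y,w,h,k): return cv2.resize(ims[c][y:y+h,x:x+w],(w*k,h*k),interpolation=cv2.INTER_CUBIC)
a=crop("top",262,210,40,40,8)   # 320
b=crop("top",190,122,80,80,5)[:320,:400] if 0 else crop("top",190,122,80,80,4) #320
d=crop("scene",258,178,46,60,5) #230x300
e=crop("scene",300,222,96,60,5) #480x300
t=np.zeros((320+300,720,3),np.uint8)[:600]
t[:320-20,:320]=a[:300];t[:300,330:650]=b[20:];t[300:600,:230]=d;t[300:600,240:720]=e
cv2.imwrite("pics/crop1.png",t)
for c in("scene","top"):
  for q in("bowl","label","scanner","dock"):
    for s in r.silhouettes(c,q)[:1]:
        m=s["pixels"].astype(np.uint8);ys,xs=np.nonzero(m);rc=cv2.minAreaRect(np.c_[xs,ys].astype(np.float32))
        print(c,q,round(s["score"],2),m.sum(),[round(xs.mean(),1),round(ys.mean(),1)],[xs.min(),xs.max(),ys.min(),ys.max()],np.round(cv2.boxPoints(rc),1).tolist())
for q in("bowl","label","dock"):
  L=[];
  for i in range(3):
    for c in("scene","top"):
        d=r.place_of(c,q)
        if d:
            if q=="dock": d=sorted(d,key=lambda s:-np.hypot(*s["position"][:2])*(s["score"]>.5))
            L.append(d[0]["position"])
  print(q,np.round(L,4).tolist(),np.mean(L,0).round(4))
E
```

```text
scene bowl 0.67 3662 [np.float64(344.9), np.float64(259.0)] [np.int64(305), np.int64(384), np.int64(230), np.int64(288)] [[305.0, 230.0], [384.0, 230.0], [384.0, 288.0], [305.0, 288.0]]
scene dock 0.88 544 [np.float64(332.7), np.float64(199.6)] [np.int64(318), np.int64(347), np.int64(189), np.int64(210)] [[318.0, 189.0], [347.0, 189.0], [347.0, 210.0], [318.0, 210.0]]
top bowl 0.7 3119 [np.float64(229.5), np.float64(161.1)] [np.int64(198), np.int64(261), np.int64(130), np.int64(192)] [[187.39999389648438, 175.1999969482422], [215.39999389648438, 119.19999694824219], [271.0, 147.0], [243.0, 203.0]]
top label 0.48 222 [np.float64(219.7), np.float64(180.2)] [np.int64(212), np.int64(228), np.int64(171), np.int64(189)] [[210.6999969482422, 186.1999969482422], [215.5, 170.3000030517578], [228.8000030517578, 174.1999969482422], [224.0, 190.1999969482422]]
top scanner 0.7 1842 [np.float64(145.5), np.float64(188.8)] [np.int64(122), np.int64(170), np.int64(165), np.int64(213)] [[113.0, 199.0], [133.8000030517578, 157.39999389648438], [177.39999389648438, 179.1999969482422], [156.60000610351562, 220.8000030517578]]
top dock 0.96 678 [np.float64(300.6), np.float64(273.5)] [np.int64(286), np.int64(315), np.int64(259), np.int64(288)] [[280.5, 273.5], [300.5, 253.5], [320.5, 273.5], [300.5, 293.5]]
bowl [[0.6848, 0.1494, 0.0665], [0.6863, 0.1521, 0.0692], [0.6848, 0.1494, 0.0665], [0.6863, 0.1521, 0.0692], [0.6848, 0.1494, 0.0665], [0.6863, 0.1521, 0.0692]] [0.6856 0.1508 0.0678]
label [[0.6206, 0.1767, 0.1011], [0.6224, 0.1735, 0.1029], [0.6206, 0.1767, 0.1011], [0.6224, 0.1735, 0.1029], [0.6206, 0.1767, 0.1011], [0.6224, 0.1735, 0.1029]] [0.6215 0.1751 0.102 ]
dock [[0.4725, -0.0161, 0.0012], [0.4736, -0.0171, 0.0029], [0.4725, -0.0161, 0.0012], [0.4736, -0.0171, 0.0029], [0.4725, -0.0161, 0.0012], [0.4736, -0.0171, 0.0029]] [ 0.473  -0.0166  0.002 ]
```

View pics/crop1.png

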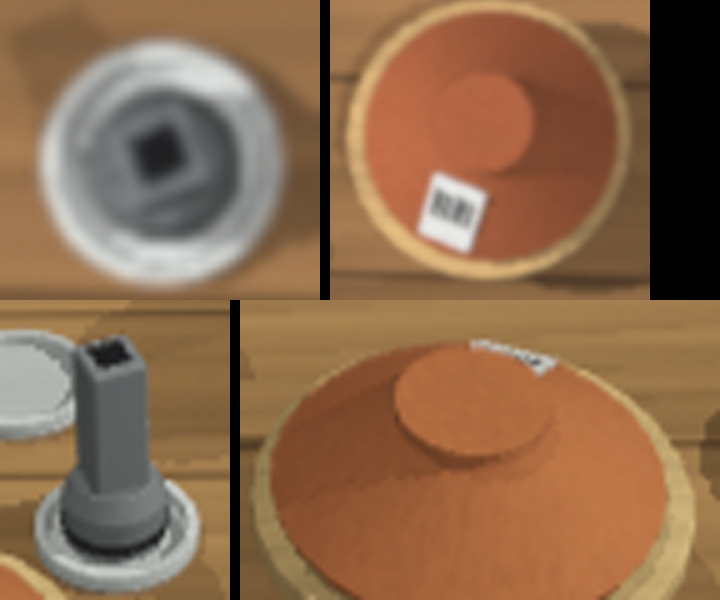

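Confirmed. In the crop, the scanner (top view, black top near (282,229)) stands in the outer dish. The white barred label is on the bowl's flank at about (220,181) top, and in the scene view it shows only edge-on at about (355,233). Next: refine yaw and heights.

Run:
```python
from h import *
import cv2
from scipy.optimize import least_squares
t=cv2.imread("pics/top0.png").astype(float);g=t.sum(2)/3
s=cv2.imread("pics/scene0.png").astype(float);gs=s.sum(2)/3
def cen(w,x0,y0):
    y,x=np.mgrid[:w.shape[0],:w.shape[1]];return np.array([(w*x).sum()/w.sum()+x0,(w*y).sum()/w.sum()+y0])
# handle top black squares
w=np.clip(75-g[222:237,274:290],0,40);ut=cen(w,274,222)
w2=np.clip(55-gs[182:195,272:289],0,40);us=cen(w2,272,182)
top=tri([("top",ut),("scene",us)]);print("handle top",ut,us,top.round(4), "axis xy at z.135 from top cam",onz("top",ut,.135).round(4),onz("scene",us,.135).round(4))
# yaw from black square
k=8;C=cv2.resize(g[219:240,272:293].astype(np.float32),None,fx=k,fy=k,interpolation=cv2.INTER_CUBIC)
for th in(60,70,80):
    n,l,st,ce=cv2.connectedComponentsWithStats((C<th).astype(np.uint8));i=l[int((ut[1]-219+.5)*k),int((ut[0]-272+.5)*k)]
    if i==0: print('none');continue
    ys,xs=np.nonzero(l==i);rc=cv2.minAreaRect(np.c_[xs,ys].astype(np.float32));bp=(cv2.boxPoints(rc)+.5)/k-.5+[272,219]
    W=np.array([onz("top",p,.135)[:2] for p in bp]);e=W[1]-W[0];f=W[2]-W[1]
    print(th,rc[1],np.linalg.norm(e),np.linalg.norm(f),"yaw mod90",np.degrees(np.arctan2(e[1],e[0]))%90)
# foot
print("foot",tri([("top",(229,157.5)),("scene",(346.6,242))]).round(4))
# label: soft white mask
sat=t.max(2)-t.min(2)
C=cv2.resize(t[165:197,205:237].astype(np.float32),None,fx=k,fy=k,interpolation=cv2.INTER_CUBIC)
m=((C[:,:,0]>130)).astype(np.uint8);m=cv2.morphologyEx(m,cv2.MORPH_CLOSE,np.ones((31,31)))
n,l,st,ce=cv2.connectedComponentsWithStats(m);i=l[int((180.7-165)*k),int((219.7-205)*k)]
print(st.tolist(),i)
ys,xs=np.nonzero(l==i);rc=cv2.minAreaRect(np.c_[xs,ys].astype(np.float32));bp=(cv2.boxPoints(rc)+.5)/k-.5+[205,165]
lc=(ce[i]+.5)/k-.5+[205,165];print("label",lc,bp.round(2).tolist(),"at z .102/.110",onz("top",lc,.102).round(4),onz("top",lc,.110).round(4))
W=np.array([onz("top",p,.11)[:2] for p in bp])
for a in(0,1):
    e=W[a+1]-W[a];print("edge",np.linalg.norm(e),np.degrees(np.arctan2(e[1],e[0]))%180)
# bowl & wheel outlines, top: terracotta mask ellipse
hsv=cv2.cvtColor(cv2.imread("pics/top0.png"),cv2.COLOR_BGR2HSV)
for c,q in(("top","bowl"),("scene","bowl")):
    S=r.silhouettes(c,q)[0]["pixels"].astype(np.uint8);cn=max(cv2.findContours(S,0,1)[0],key=len)
    el=cv2.fitEllipse(cv2.convexHull(cn));
    if c=="top":print("bowl ell",el,onz("top",el[0],.07).round(4))
# tilt check: dish centre
print("dish from top crop",onz("top",(282.0,230.0),.013).round(4))
```

```text
handle top [281.53684612 228.67621229] [279.49524457 188.54415761] [ 0.4757 -0.0146  0.1337] axis xy at z.135 from top cam [ 0.4757 -0.0154  0.135 ] [ 0.4773 -0.0138  0.135 ]
60 (41.53846740722656, 43.23077392578125) 0.016073017636849114 0.015452068012518605 yaw mod90 24.145066518615778
70 (45.168575286865234, 47.85185241699219) 0.017790913150432068 0.016803501317167797 yaw mod90 28.09561719937267
80 (50.42167663574219, 51.20951843261719) 0.019040949859771505 0.018757265256368626 yaw mod90 24.72592296222119
foot [0.6865 0.1516 0.131 ]
[[0, 0, 256, 256, 50034], [54, 40, 140, 162, 15434], [0, 158, 18, 4, 68]] 1
label [219.92041111 179.65438318] [[210.07, 185.8], [215.36, 168.99], [229.65, 173.49], [224.37, 190.29]] at z .102/.110 [0.6223 0.178  0.102 ] [0.6212 0.1769 0.11  ]
edge 0.05395397229587655 164.7566646361454
edge 0.0459644228770818 73.92753516305201
bowl ell ((229.48280334472656, 161.08187866210938), (62.26323318481445, 63.41861343383789), 72.95663452148438) [0.6861 0.1546 0.07  ]
dish from top crop [ 0.4767 -0.015   0.013 ]
```

Run:
```python
from h import *
import cv2
from scipy.optimize import minimize
t=cv2.imread("pics/top0.png");s=cv2.imread("pics/scene0.png")
print(tri([("top",(219.85,180)),("scene",(354.2,232.8))]).round(4))
def quad(p,z):
    x,y,f=p;c,si=np.cos(f),np.sin(f);T=np.radians(35)
    X=np.array([c*np.cos(T),si*np.cos(T),np.sin(T)]);Y=np.array([-si,c,0])
    return [np.array([x,y,z])+a*.027*X+b*.021*Y for a,b in((1,1),(1,-1),(-1,-1),(-1,1))]
k=8
def ren(c,Q,x0,y0,n,m,k=8):
    u=(proj(c,Q)-[x0,y0]+.5)*k
    M=np.zeros((m*k,n*k),np.float32);cv2.fillPoly(M,[np.round(u*16).astype(np.int32)],1,shift=4)
    return cv2.GaussianBlur(cv2.resize(M,(n,m),interpolation=cv2.INTER_AREA),(0,0),.6)
# target: blueness fills (bars filled by closing)
B=t[162:200,202:240].astype(np.float32);Bc=cv2.morphologyEx(B[:,:,0],cv2.MORPH_CLOSE,np.ones((5,5)))
lo,hi=np.median(Bc[:10,:]),210
G=np.clip((Bc-60)/(200-60),0,1);G[(B[:,:,2]-B[:,:,0]>70)]=0
for z in(.098,.104,.110):
    best=None
    for f0 in(-10,-20,-30):
        o=minimize(lambda p:((ren("top",quad((p[0],p[1],p[2]*10),z),202,162,38,38)-G)**2).sum(),[.6215,.1765,np.radians(f0)/10],method="Nelder-Mead",options=dict(initial_simplex=np.array([.6215,.1765,np.radians(f0)/10])+np.vstack([np.zeros(3),np.eye(3)*[.004,.004,.02]]),xatol=1e-5,fatol=1e-4))
        if best is None or o.fun<best.fun:best=o
    q=quad((*best.x[:2],best.x[2]*10),z);print(z,best.x[:2].round(4),np.degrees(best.x[2]*10).round(1),round(float(best.fun),2),"scene quad",proj("scene",q).round(1).tolist())
c=s[226:242,338:372];print((c.min(2))[:, :].tolist() if 0 else "")
w=np.clip(c[:,:,0].astype(int)-105,0,100);print("\n".join(" ".join(f"{v:3d}" for v in row) for row in w[2:12]))
```

```text
[0.6214 0.1795 0.101 ]
0.098 [0.6229 0.1788] -20.8 9.45 scene quad [[359.6, 237.2], [343.5, 233.3], [347.7, 231.1], [363.2, 234.9]]
0.104 [0.6221 0.1778] -20.6 9.06 scene quad [[359.4, 235.3], [343.2, 231.4], [347.3, 229.3], [362.9, 233.0]]
0.11 [0.6213 0.177 ] -19.8 8.38 scene quad [[359.3, 233.2], [343.1, 229.5], [347.0, 227.4], [362.6, 231.0]]

  0   0   0   0   0   0   0   0   0   0   0   0   0   0   0   0   0   0   0   0   0   0   0   0   0   0   0   0   0   0   0   0   0   0
  0   0   0   0   0   0   0   0   0   0   0   0   0   0   0   0   0   0   0   0   0   0   0   0   0   0   0   0   0   0   0   0   0   0
  0   0   0   0   0   0   0   0  29  31  56  56   6   0   0   0   0   0   0   0   0   0   0   0   0   0   0   0   0   0   0   0   0   0
  0   0   0   0   0   0   0   0   8  10  18  35  57  79  58  55   7   0   0   0   0   0   0   0   0   0   0   0   0   0   0   0   0   0
  0   0   0   0   0   0   0   0   0   0   0   0   0   9  18  35  50  79  58  56   6   0   0   0   0   0   0   0   0   0   0   0   0   0
  0   0   0   0   0   0   0   0   0   0   0   0   0   0   0   0   0   5  58  34  78  52  63  56   6   0   0   0   0   0   0   0   0   0
  0   0   0   0   0   0   0   0   0   0   0   0   0   0   0   0   0   0   0  26   4   0  59  85  78   7   0   0   0   0   0   0   0   0
  0   0   0   0   0   0   0   0   0   0   0   0   0   0   0   0   0   0   0   0  23  79  83  46  22   0   0   0   0   0   0   0   0   0
  0   0   0   0   0   0   0   0   0   0   0   0   0   0   0   0   0   0   0   0   0  41  42   0   0   0   0   0   0   0   9   0   0   0
  0   0   0   0   0   0   0   0   0   0   0   0   0   0   0   0   0   0   0   0   0   0   0   0   0   0   0   0   0   0   0   0   9   0
```

Emit:
send_rows --rows '[{"delta_pos":[0,0,-5],"angular":[0,0,0],"fingers":8.5},{"delta_pos":[0,0,-5],"angular":[0,0,0],"fingers":8.5}]' --newtons 40

```text
t: 2.55
position: [0.221, -0.6374, 0.332]
ee_rot: [-179.9, 0.0, 19.1]
ft_force: [0.8, -1.0, -0.3]
width: 0.0851
finger_force: 0.0
```

Emit:
send_rows --rows '[{"delta_pos":[2.4,-2.7,0],"angular":[0,0,0],"fingers":8.5},{"delta_pos":[3.5,-4,0],"angular":[0,0,0],"fingers":8.5},{"delta_pos":[3.5,-4,0],"angular":[0,0,0],"fingers":8.5},{"delta_pos":[3.5,-4,0],"angular":[0,0,0],"fingers":8.5},{"delta_pos":[3.5,-4,0],"angular":[0,0,0],"fingers":8.5}]'

```text
t: 3.18
position: [0.3154, -0.4057, 0.3315]
ee_rot: [180.0, -0.0, 19.1]
ft_force: [0.1, -0.6, -0.1]
width: 0.0849
finger_force: 0.0
```

Emit:
send_rows --rows '[{"delta_pos":[3.5,-4,0],"angular":[0,0,0],"fingers":8.5},{"delta_pos":[3.5,-4,0],"angular":[0,0,0],"fingers":8.5},{"delta_pos":[3.5,-4,0],"angular":[0,0,0],"fingers":8.5},{"delta_pos":[3.5,-4,0],"angular":[0,0,0],"fingers":8.5},{"delta_pos":[3.5,-4,0],"angular":[0,0,0],"fingers":8.5}]'

```text
t: 3.8
position: [0.4151, -0.1594, 0.3317]
ee_rot: [180.0, -0.0, 19.1]
ft_force: [0.1, 0.3, -0.4]
width: 0.0852
finger_force: 0.0
```

Emit:
send_rows --rows '[{"delta_pos":[2.6,-2.9,1.5],"angular":[0,0,0],"fingers":8.5},{"delta_pos":[2.6,-2.9,3],"angular":[0,0,0],"fingers":8.5},{"delta_pos":[2.6,-2.9,3.5],"angular":[0,0,0],"fingers":8.5},{"delta_pos":[2.6,-2.9,3.5],"angular":[0,0,0],"fingers":8.5},{"delta_pos":[0,0,1.5],"angular":[0,0,-0.112],"fingers":8.5}]'

```text
t: 4.42
position: [0.4749, -0.014, 0.1998]
ee_rot: [-179.9, 0.0, 26.0]
ft_force: [-0.4, -0.6, -0.2]
width: 0.0847
finger_force: 0.0
```

Run:
```python
from h import *
import cv2
a=r.grab_frame("scene")[:,:,::-1];b=r.grab_frame("top")[:,:,::-1]
k=5
cv2.imwrite("pics/pre.png",np.hstack([cv2.resize(a[150:250,240:318],None,fx=k,fy=k),cv2.resize(b[190:290,240:320],None,fx=k,fy=k)]))
s=r.observe();print(s["position"],s["ee_rot"],s["qpos"])
```

```text
[ 0.4738002  -0.01687892  0.19972188] [-1.79893230e+02  1.69853225e-01  2.56731889e+01] [ 20.4678505   12.95737086 -29.37123368 116.00506739   7.83928411
  53.11071222 -77.34888123]
```

View pics/pre.png

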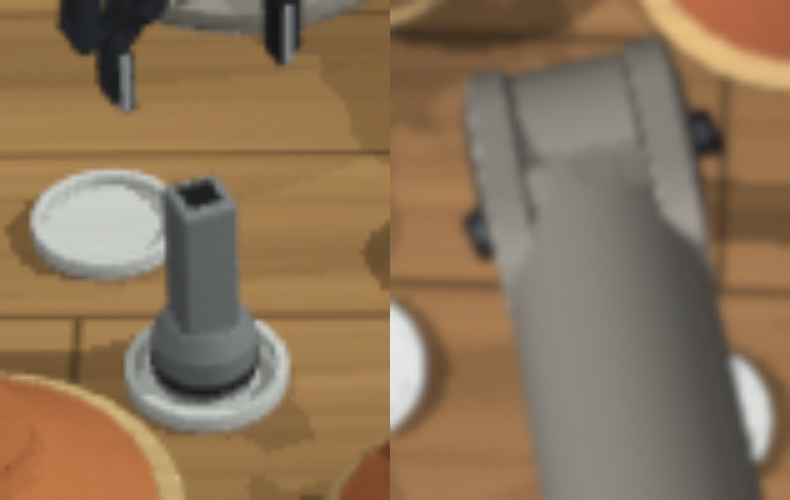

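The crop shows the open gripper above the scanner, handle top at about (280,188) in the scene view. The handle's yaw reads nearer 17° here, so I'll fit it properly.

Run:
```python
from h import *
import cv2
from scipy.optimize import minimize
Z0,Z1=.052,.135
sc=cv2.imread("pics/scene0.png").astype(np.float32);tp=cv2.imread("pics/top0.png").astype(np.float32)
def corners(x,y,th,s,z):
    a=th+np.radians([45,135,225,315]);return np.c_[x+s*np.sqrt(2)*np.cos(a),y+s*np.sqrt(2)*np.sin(a),np.full(4,z)]
def lab(c,x,y,th,box,si,k=8):
    x0,y0,n,m=box;M=np.zeros((m*k,n*k),np.uint8)
    f=lambda Q,v:cv2.fillPoly(M,[np.round((proj(c,Q)-[x0,y0]+.5)*k*16).astype(np.int32)],v,shift=4)
    t=corners(x,y,th,.017,Z1);b=corners(x,y,th,.017,Z0);C=np.array(r.camera_params(c)["cam_to_world"])[:3,3]
    for i in range(4):
        j=(i+1)%4;a=th+np.radians(90*(i+1));n_=np.array([np.cos(a),np.sin(a)])
        if n_@(C[:2]-[x,y])>0.017: f(np.array([t[i],t[j],b[j],b[i]]),2+i)
    f(t,1);f(corners(x,y,th,si,Z1),6)
    return M
def cost(c,im,box,p,si,rows=None):
    M=lab(c,*p,box,si);x0,y0,n,m=box
    L=[cv2.GaussianBlur(cv2.resize((M==v).astype(np.float32),(n,m),interpolation=cv2.INTER_AREA),(0,0),.5).ravel() for v in np.unique(M)]
    A=np.array(L).T;Y=im[y0:y0+m,x0:x0+n].reshape(-1,3)
    return float(((A@np.linalg.lstsq(A,Y,rcond=None)[0]-Y)**2).sum())
for c,im,box in(("scene",sc,(268,181,24,28)),):
  for si in(.010,.012):
   for d in range(0,45,4):
    th=np.radians(d)
    o=minimize(lambda q:cost(c,im,box,(q[0],q[1],th),si),[.475,-.015],method="Nelder-Mead",options=dict(initial_simplex=[[.475,-.015],[.479,-.015],[.475,-.011]],xatol=2e-4,fatol=1,maxiter=40))
    print(c,si,d,o.x.round(4),int(o.fun))
```

```text
scene 0.01 0 [ 0.4762 -0.0152] 1214334
scene 0.01 4 [ 0.4759 -0.0142] 1135536
scene 0.01 8 [ 0.4767 -0.0144] 1076530
scene 0.01 12 [ 0.4764 -0.0141] 1028396
scene 0.01 16 [ 0.4762 -0.0139] 1001600
scene 0.01 20 [ 0.4765 -0.0131] 985673
scene 0.01 24 [ 0.4768 -0.0131] 988648
scene 0.01 28 [ 0.4765 -0.0129] 1021301
scene 0.01 32 [ 0.4759 -0.0124] 1060893
scene 0.01 36 [ 0.4764 -0.0123] 1088035
scene 0.01 40 [ 0.476  -0.0122] 1113518
scene 0.01 44 [ 0.476  -0.0123] 1134384
scene 0.012 0 [ 0.4765 -0.0164] 1283273
scene 0.012 4 [ 0.4769 -0.0142] 1208933Traceback (most recent call last):
  File "<stdin>", line 26, in <module>
    res = _minimize_neldermead(fun, x0, args, callback, bounds=bounds,
                               **options)
    fxcc = func(xcc)
    fx = function(np.copy(x), *(wrapper_args + args))
  File "<stdin>", line 26, in <lambda>
  File "<stdin>", line 18, in cost
  File "<stdin>", line 11, in lab
ValueError: time passes only in moves, steps and waits
```

Emit:
send_rows --rows '[{"delta_pos":[0.25,-0.16,0],"angular":[0,0,0.06],"fingers":8.5},{"delta_pos":[0,0,1.6],"angular":[0,0,0],"fingers":8.5},{"delta_pos":[0,0,2],"angular":[0,0,0],"fingers":8.5},{"delta_pos":[0,0,2],"angular":[0,0,0],"fingers":8.5}]'

```text
t: 5.03
position: [0.4763, -0.0156, 0.1445]
ee_rot: [180.0, -0.0, 22.0]
ft_force: [-1.1, -0.0, 0.5]
width: 0.085
finger_force: 0.0
```

Emit:
send_rows --rows '[{"delta_pos":[0,0,2],"angular":[0,0,0],"fingers":8.5},{"delta_pos":[0,0,2],"angular":[0,0,0],"fingers":8.5},{"delta_pos":[0,0,1.2],"angular":[0,0,0],"fingers":8.5},{"delta_pos":[0,0,0.7],"angular":[0,0,0],"fingers":8.5},{"delta_pos":[0,0,0],"angular":[0,0,0],"fingers":8.5}]'

```text
t: 5.65
position: [0.4764, -0.0149, 0.0862]
ee_rot: [-180.0, 0.0, 22.1]
ft_force: [0.1, 0.4, 0.6]
width: 0.0849
finger_force: 0.0
```

Emit:
send_rows --rows '[{"delta_pos":[0,0,0],"angular":[0,0,0],"fingers":5},{"delta_pos":[0,0,0],"angular":[0,0,0],"fingers":4.2},{"delta_pos":[0,0,0],"angular":[0,0,0],"fingers":3.7},{"delta_pos":[0,0,0],"angular":[0,0,0],"fingers":3.3},{"delta_pos":[0,0,0],"angular":[0,0,0],"fingers":2.5}]' --newtons 40

```text
t: 6.28
position: [0.4768, -0.015, 0.0867]
ee_rot: [180.0, -0.0, 22.1]
ft_force: [-1.4, -2.0, 4.4]
width: 0.0338
finger_force: 39.4
```

Emit:
send_rows --rows '[{"delta_pos":[0,0,0],"angular":[0,0,0],"fingers":2.5},{"delta_pos":[0,0,0],"angular":[0,0,0],"fingers":2.5},{"delta_pos":[0,0,0],"angular":[0,0,0],"fingers":2.5},{"delta_pos":[0,0,0],"angular":[0,0,0],"fingers":2.5}]'

```text
t: 6.78
position: [0.4768, -0.015, 0.0867]
ee_rot: [180.0, -0.0, 22.1]
ft_force: [-0.9, -1.8, 6.1]
width: 0.0336
finger_force: 39.4
```

Run:
```python
from rig import r
import cv2
a=r.grab_frame("scene")[:,:,::-1]
cv2.imwrite("pics/g.png",cv2.resize(a[140:250,230:330],None,fx=5,fy=5,interpolation=cv2.INTER_CUBIC))
s=r.observe();print(s["t"],s["position"],s["ee_rot"],s["width"],s["finger_force"],s["ft_force"])
```

```text
6.825 [ 0.47682274 -0.01501353  0.08663468] [ 1.79972122e+02 -2.66231646e-02  2.20972068e+01] 0.033459947767913355 39.41851079463959 [-0.26840155 -1.39942175  5.62811352]
```

View pics/g.png

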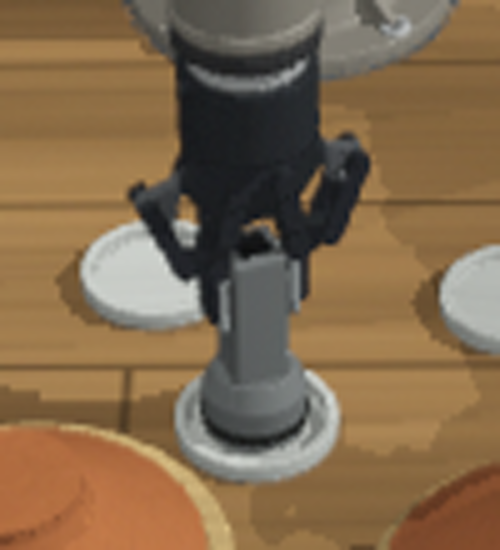

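Gripped squarely, width 34 mm. Lift next.

Emit:
send_rows --rows '[{"delta_pos":[0,0,0],"angular":[0,0,0],"fingers":2.5},{"delta_pos":[0,0,-1],"angular":[0,0,0],"fingers":2.5},{"delta_pos":[0,0,-2.5],"angular":[0,0,0],"fingers":2.5},{"delta_pos":[0,0,-4],"angular":[0,0,0],"fingers":2.5},{"delta_pos":[0,0,-4],"angular":[0,0,0],"fingers":2.5}]' --newtons 70

```text
t: 7.45
position: [0.4756, -0.0147, 0.2022]
ee_rot: [-179.9, 0.1, 22.1]
ft_force: [0.7, -0.0, -3.2]
width: 0.0334
finger_force: 69.8
```

Emit:
send_rows --rows '[{"delta_pos":[0,0,-4],"angular":[0,0,0],"fingers":2.5},{"delta_pos":[0,0,-4],"angular":[0,0,0],"fingers":2.5},{"delta_pos":[0,0,-2],"angular":[0,0,0],"fingers":2.5},{"delta_pos":[0,0,0],"angular":[0,0,0],"fingers":2.5},{"delta_pos":[0,0,0],"angular":[0,0,0],"fingers":2.5}]'

```text
t: 8.07
position: [0.4755, -0.0149, 0.3]
ee_rot: [-179.9, 0.1, 22.1]
ft_force: [1.4, -0.1, -3.3]
width: 0.0333
finger_force: 70.0
```

Run:
```python
from rig import r
import cv2
a=r.grab_frame("scene")[:,:,::-1]
cv2.imwrite("pics/l.png",cv2.resize(a[80:240,210:350],None,fx=4,fy=3.7,interpolation=cv2.INTER_CUBIC))
s=r.observe();print(s["t"],s["position"],s["ee_rot"],s["width"],s["ft_force"],s["torque"])
```

```text
8.125 [ 0.4754127  -0.01490704  0.29979064] [-1.79930845e+02  1.47486182e-01  2.21138625e+01] 0.033345623067444145 [-0.32420529  0.43838425 -2.7254088 ] [-0.01504869 -0.03478546  0.01828683]
```

View pics/l.png

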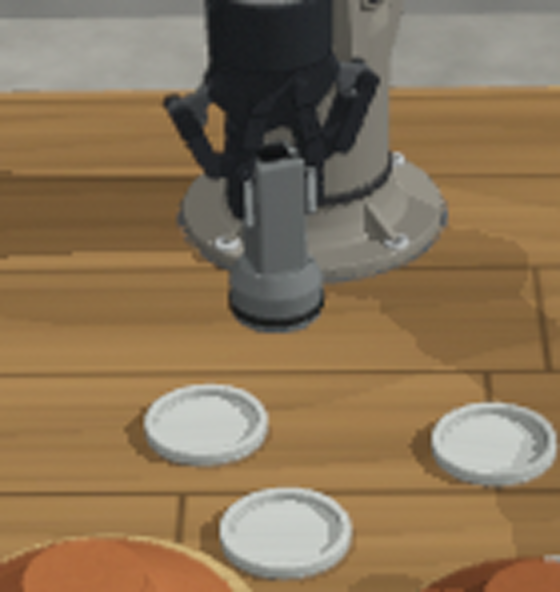

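Emit:
send_rows --rows '[{"delta_pos":[2,-2.7,-0.4],"angular":[0,0,0],"fingers":2.5},{"delta_pos":[3.2,-4.3,-0.4],"angular":[0,0,0],"fingers":2.5},{"delta_pos":[3.2,-4.3,-0.4],"angular":[0,0,0],"fingers":2.5},{"delta_pos":[3.2,-4.3,-0.4],"angular":[0,0,0],"fingers":2.5},{"delta_pos":[2.4,-3.1,-0.4],"angular":[0,0,0],"fingers":2.5}]'

```text
t: 8.75
position: [0.5352, 0.2135, 0.3198]
ee_rot: [-179.9, 0.1, 22.2]
ft_force: [0.9, -1.0, -2.5]
width: 0.0332
finger_force: 70.2
```

Emit:
send_rows --rows '[{"delta_pos":[0,0,0],"angular":[-0.0835,0.0892,0],"fingers":2.5},{"delta_pos":[0,0,0],"angular":[-0.0835,0.0892,0],"fingers":2.5},{"delta_pos":[0,0,0],"angular":[-0.0835,0.0892,0],"fingers":2.5},{"delta_pos":[0,0,0],"angular":[-0.0835,0.0892,0],"fingers":2.5},{"delta_pos":[0,0,0],"angular":[-0.0835,0.0892,0],"fingers":2.5}]'

```text
t: 9.38
position: [0.535, 0.211, 0.3199]
ee_rot: [154.3, -24.8, 27.9]
ft_force: [0.2, -0.4, -3.2]
width: 0.0333
finger_force: 70.6
```

```bash
cat >> h.py <<'E'
from scipy.spatial.transform import Rotation as Ro
def togo(P,N):
    s=r.observe();R=Ro.from_euler("xyz",s["ee_rot"],degrees=True).as_matrix();p=np.array(s["position"])
    z=R[:,2];k=np.cross(z,N);a=np.arctan2(np.linalg.norm(k),z@N);k=k/np.linalg.norm(k)*a
    print("t",s["t"],"pos",p.round(4),"tilt err deg",np.degrees(a).round(2),"delta cm",(R.T@(P-p)*100).round(2),"ang",(R.T@k).round(4),"q",np.round(s["qpos"],1),"F",np.round(s["ft_force"],1))
L=np.array([.622,.1775,.1025]);az=np.radians(159)
n=np.array([np.sin(np.radians(35))*np.cos(az),np.sin(np.radians(35))*np.sin(az),np.cos(np.radians(35))])
E
python3 - <<'E'
from h import *
togo(L+.1617*n,-n)
E
```

```text
t 9.375 pos [0.535  0.211  0.3199] tilt err deg 0.1 delta cm [-3.53 -3.31  6.98] ang [ 0.0015 -0.001  -0.    ] q [ -12.1    7.3  -35.9  114.    46.3   55.4 -140.8] F [ 0.2 -0.4 -3.2]
```

Emit:
send_rows --rows '[{"delta_pos":[-0.9,-0.83,1.75],"angular":[0,0,0],"fingers":2.5},{"delta_pos":[-1.2,-1.1,2.33],"angular":[0,0,0],"fingers":2.5},{"delta_pos":[-0.9,-0.85,1.8],"angular":[0,0,0],"fingers":2.5},{"delta_pos":[-0.53,-0.53,1.1],"angular":[0,0,0],"fingers":2.5},{"delta_pos":[0,0,0],"angular":[0,0,0],"fingers":2.5}]'

```text
t: 10.0
position: [0.5349, 0.2102, 0.2337]
ee_rot: [154.5, -24.5, 27.8]
ft_force: [0.2, -0.3, -2.3]
width: 0.0332
finger_force: 70.5
```

Run:
```python
from h import *
import cv2
a=r.grab_frame("scene")[:,:,::-1];b=r.grab_frame("top")[:,:,::-1]
im=np.hstack([cv2.resize(a[130:300,270:410],(460,560),interpolation=cv2.INTER_CUBIC),cv2.resize(b[120:260,180:262],(328,560),interpolation=cv2.INTER_CUBIC)])
cv2.imwrite("pics/s.png",im)
togo(L+.1617*n,-n)
for c in("scene","top"):
  for q in("scanner","label"):
    print(c,q,[(np.round(d["position"],4).tolist(),round(d["score"],2)) for d in r.place_of(c,q)[:2]])
print("exp lens",L+.08*n)
# expected head/handle silhouette points in scene
for h in(.0,.044,.13): print(h,proj("scene",L+(.08+h)*n).round(1))
```

```text
t 10.1 pos [0.5359 0.211  0.2358] tilt err deg 0.07 delta cm [-0.09 -0.02  0.05] ang [-0.0004  0.0011  0.    ] q [ -14.7   13.7  -34.7  119.4   56.2   50.6 -153.5] F [ 1.1 -0.3 -3.1]
scene scanner []
scene label [([0.6223, 0.1765, 0.1024], 0.59), ([0.6819, 0.153, 0.0702], 0.43)]
top scanner [([0.5744, 0.1937, 0.1688], 0.88)]
top label [([0.6226, 0.1749, 0.1035], 0.5)]
exp lens [0.57916162 0.19394411 0.16803216]
0.0 [[359.7 202.3]]
0.044 [[363.4 185.5]]
0.13 [[370.8 152.1]]
```

View pics/s.png

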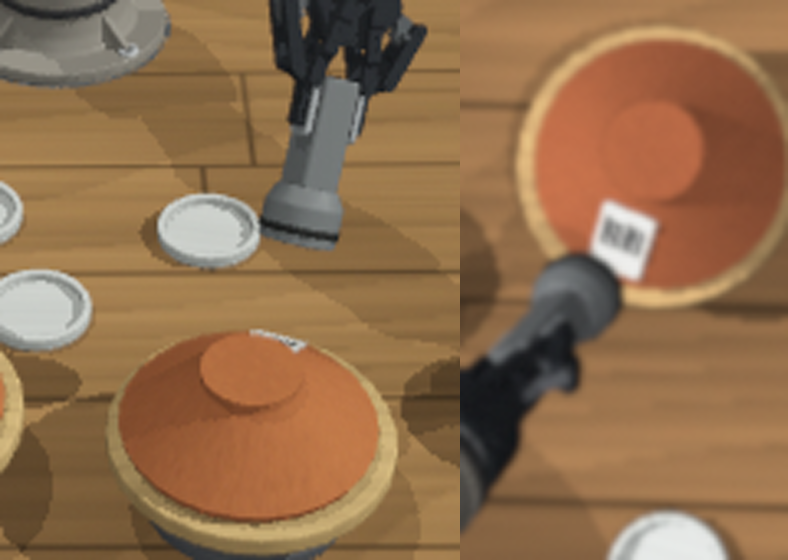

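The lens sits at about (361,202) in the scene view, against a predicted (360,202), and the top view shows the head in line with the label normal. Hold.

Emit:
send_rows --rows '[{"delta_pos":[0,0,0],"angular":[0,0,0],"fingers":2.5},{"delta_pos":[0,0,0],"angular":[0,0,0],"fingers":2.5},{"delta_pos":[0,0,0],"angular":[0,0,0],"fingers":2.5},{"delta_pos":[0,0,0],"angular":[0,0,0],"fingers":2.5},{"delta_pos":[0,0,0],"angular":[0,0,0],"fingers":2.5}]'

```text
t: 10.92
position: [0.5362, 0.211, 0.2364]
ee_rot: [154.4, -24.8, 27.8]
ft_force: [0.3, 0.7, -4.0]
width: 0.0329
finger_force: 70.5
```

Emit:
send_rows --rows '[{"delta_pos":[0,0,0],"angular":[0,0,0],"fingers":2.5},{"delta_pos":[0,0,0],"angular":[0,0,0],"fingers":2.5},{"delta_pos":[0,0,0],"angular":[0,0,0],"fingers":2.5},{"delta_pos":[0,0,0],"angular":[0,0,0],"fingers":2.5},{"delta_pos":[0,0,0],"angular":[0,0,0],"fingers":2.5}]'

```text
t: 11.55
position: [0.5362, 0.211, 0.2364]
ee_rot: [154.4, -24.8, 27.8]
ft_force: [0.5, -0.1, -3.2]
width: 0.0332
finger_force: 70.5
```

Emit:
send_rows --rows '[{"delta_pos":[0,0,0],"angular":[0,0,0],"fingers":2.5},{"delta_pos":[0,0,0],"angular":[0,0,0],"fingers":2.5},{"delta_pos":[0,0,0],"angular":[0,0,0],"fingers":2.5},{"delta_pos":[0,0,0],"angular":[0,0,0],"fingers":2.5},{"delta_pos":[0,0,0],"angular":[0,0,0],"fingers":2.5}]'

```text
t: 12.18
position: [0.5362, 0.211, 0.2364]
ee_rot: [154.4, -24.8, 27.8]
ft_force: [0.0, 0.5, -3.2]
width: 0.0333
finger_force: 70.5
```

Emit:
send_rows --rows '[{"delta_pos":[0,0,0],"angular":[0,0,0],"fingers":2.5},{"delta_pos":[0,0,0],"angular":[0,0,0],"fingers":2.5},{"delta_pos":[0,0,0],"angular":[0,0,0],"fingers":2.5},{"delta_pos":[0,0,0],"angular":[0,0,0],"fingers":2.5},{"delta_pos":[0,0,0],"angular":[0,0,0],"fingers":2.5}]'

```text
t: 12.8
position: [0.5362, 0.211, 0.2364]
ee_rot: [154.4, -24.8, 27.8]
ft_force: [0.4, 0.3, -3.3]
width: 0.0333
finger_force: 70.5
```

Run:
```python
from h import *
P=[]
for c in("scene","top"):
    r.grab_frame(c)
    for q in("dock",): print(c,[(np.round(d["position"],4).tolist(),round(d["score"],2)) for d in r.place_of(c,q)[:4]])
print("scene px",onz("scene",(281.2,223.8),.013).round(4))
togo(L+.1617*n,-n)
```

```text
scene [([0.4776, -0.0136, 0.0007], 0.89), ([0.3374, -0.0776, 0.0038], 0.83), ([0.3654, 0.1423, 0.0002], 0.59)]
top [([0.363, 0.1427, -0.0026], 0.75), ([0.4755, -0.0138, 0.0046], 0.57)]
scene px [ 0.4869 -0.0117  0.013 ]
t 13.0 pos [0.5362 0.211  0.2364] tilt err deg 0.01 delta cm [-0.14 -0.06  0.08] ang [ 0.0001 -0.     -0.    ] q [ -14.7   13.6  -34.7  119.4   56.2   50.7 -153.5] F [ 0.6  0.5 -3. ]
```

Held still from 10.3 s to 13 s at about 81 mm, aligned to 0.01° of the measured normal. Now the return.

Emit:
send_rows --rows '[{"delta_pos":[0,0,-1.5],"angular":[0,0,0],"fingers":2.5},{"delta_pos":[0,0,-2.5],"angular":[0,0,0],"fingers":2.5},{"delta_pos":[0,0,-2.5],"angular":[0,0,0],"fingers":2.5},{"delta_pos":[0,0,-2],"angular":[0,0,0],"fingers":2.5}]'

```text
t: 13.5
position: [0.4897, 0.2294, 0.3078]
ee_rot: [154.4, -24.8, 27.9]
ft_force: [0.2, -0.3, -2.7]
width: 0.0334
finger_force: 70.5
```

Emit:
send_rows --rows '[{"delta_pos":[0,0,0],"angular":[0.0835,-0.0892,0],"fingers":2.5},{"delta_pos":[0,0,0],"angular":[0.0835,-0.0892,0],"fingers":2.5},{"delta_pos":[0,0,0],"angular":[0.0835,-0.0892,0],"fingers":2.5},{"delta_pos":[0,0,0],"angular":[0.0835,-0.0892,0],"fingers":2.5},{"delta_pos":[0,0,0],"angular":[0.0835,-0.0892,0],"fingers":2.5}]'

```text
t: 14.12
position: [0.4903, 0.2291, 0.3076]
ee_rot: [-179.8, 0.0, 22.2]
ft_force: [-0.9, -0.6, -3.3]
width: 0.0329
finger_force: 70.6
```

Run:
```python
from h import *
togo(np.array([.4765,-.0145,.25]),np.array([0,0,-1.]));print(r.observe()["ee_rot"])
```

```text
t 14.125 pos [0.4903 0.2291 0.3076] tilt err deg 0.17 delta cm [-10.49  22.05   5.71] ang [-0.0029  0.0008  0.    ] q [  -1.5   14.2  -35.8  100.1    8.7   68.5 -107.4] F [-0.9 -0.6 -3.3]
[-1.79836531e+02  4.72729102e-02  2.22163954e+01]
```

Emit:
send_rows --rows '[{"delta_pos":[-1.5,3,0.7],"angular":[-0.003,0.001,0],"fingers":2.5},{"delta_pos":[-2.4,5,1.3],"angular":[0,0,0],"fingers":2.5},{"delta_pos":[-2.4,5,1.3],"angular":[0,0,0],"fingers":2.5},{"delta_pos":[-2.4,5,1.3],"angular":[0,0,0],"fingers":2.5},{"delta_pos":[-1.8,4,1.1],"angular":[0,0,0],"fingers":2.5}]'

```text
t: 14.75
position: [0.4757, -0.017, 0.2501]
ee_rot: [179.8, -0.1, 22.1]
ft_force: [1.2, -0.2, -2.9]
width: 0.0332
finger_force: 70.7
```

Emit:
send_rows --rows '[{"delta_pos":[0,0,0],"angular":[0,0,0],"fingers":2.5},{"delta_pos":[0,0,0],"angular":[0,0,0],"fingers":2.5}]'

```text
t: 15.0
position: [0.4765, -0.0141, 0.2504]
ee_rot: [179.8, -0.1, 22.2]
ft_force: [-0.6, 0.4, -3.2]
width: 0.0333
finger_force: 71.0
```

Run:
```python
from h import *
togo(np.array([.4765,-.0145,.0872]),np.array([0,0,-1.]));print(r.observe()["ee_rot"])
```

```text
t 15.0 pos [ 0.4765 -0.0141  0.2504] tilt err deg 0.22 delta cm [-5.000e-02 -1.000e-02  1.632e+01] ang [ 0.0032 -0.0023  0.    ] q [ 19.2   9.2 -27.7 112.7   5.2  59.  -78.6] F [-0.6  0.4 -3.2]
[ 1.79818635e+02 -1.30081077e-01  2.21705125e+01]
```

Emit:
send_rows --rows '[{"delta_pos":[0,0,2],"angular":[0.003,-0.002,0],"fingers":2.5},{"delta_pos":[0,0,4],"angular":[0,0,0],"fingers":2.5},{"delta_pos":[0,0,4],"angular":[0,0,0],"fingers":2.5},{"delta_pos":[0,0,3],"angular":[0,0,0],"fingers":2.5},{"delta_pos":[0,0,1.4],"angular":[0,0,0],"fingers":2.5}]'

```text
t: 15.62
position: [0.476, -0.0135, 0.1047]
ee_rot: [-179.9, 0.1, 22.3]
ft_force: [-0.2, -0.4, -2.7]
width: 0.0334
finger_force: 70.8
```

Emit:
send_rows --rows '[{"delta_pos":[0,0,0.6],"angular":[0,0,0],"fingers":2.5},{"delta_pos":[0,0,0.4],"angular":[0,0,0],"fingers":2.5},{"delta_pos":[0,0,0.3],"angular":[0,0,0],"fingers":2.5},{"delta_pos":[0,0,0.2],"angular":[0,0,0],"fingers":2.5},{"delta_pos":[0,0,0],"angular":[0,0,0],"fingers":2.5}]'

```text
t: 16.25
position: [0.4763, -0.0152, 0.0906]
ee_rot: [180.0, 0.0, 22.1]
ft_force: [0.1, -0.2, -2.8]
width: 0.0333
finger_force: 70.8
```

Emit:
send_rows --rows '[{"delta_pos":[0,0,0.1],"angular":[0,0,0],"fingers":2.5},{"delta_pos":[0,0,0.1],"angular":[0,0,0],"fingers":2.5},{"delta_pos":[0,0,0.05],"angular":[0,0,0],"fingers":2.5},{"delta_pos":[0,0,0.05],"angular":[0,0,0],"fingers":2.5},{"delta_pos":[0,0,0],"angular":[0,0,0],"fingers":2.5}]'

```text
t: 16.88
position: [0.4762, -0.0151, 0.0874]
ee_rot: [-180.0, 0.1, 22.1]
ft_force: [0.4, -0.2, -3.5]
width: 0.0331
finger_force: 70.8
```

Emit:
send_rows --rows '[{"delta_pos":[0,0,0.05],"angular":[0,0,0],"fingers":2.5},{"delta_pos":[0,0,0],"angular":[0,0,0],"fingers":2.5}]'

```text
t: 17.12
position: [0.4762, -0.0151, 0.0869]
ee_rot: [180.0, 0.1, 22.1]
ft_force: [-0.7, -0.7, -3.9]
width: 0.0336
finger_force: 70.8
```

Emit:
send_rows --rows '[{"delta_pos":[0,0,0.04],"angular":[0,0,0],"fingers":2.5},{"delta_pos":[0,0,0],"angular":[0,0,0],"fingers":2.5}]'

```text
t: 17.38
position: [0.4763, -0.0151, 0.0868]
ee_rot: [180.0, 0.1, 22.1]
ft_force: [-0.7, -0.4, 0.3]
width: 0.0332
finger_force: 71.5
```

Emit:
send_rows --rows '[{"delta_pos":[0,0,0.04],"angular":[0,0,0],"fingers":2.5},{"delta_pos":[0,0,0],"angular":[0,0,0],"fingers":2.5}]'

```text
t: 17.62
position: [0.4764, -0.0151, 0.0867]
ee_rot: [180.0, 0.0, 22.1]
ft_force: [-2.9, -0.7, 5.9]
width: 0.0332
finger_force: 72.4
```

Seated (force went from -3 to +6 N). Back off a touch, then release.

Emit:
send_rows --rows '[{"delta_pos":[0,0,-0.03],"angular":[0,0,0],"fingers":2.5},{"delta_pos":[0,0,0],"angular":[0,0,0],"fingers":3.4},{"delta_pos":[0,0,0],"angular":[0,0,0],"fingers":3.8},{"delta_pos":[0,0,0],"angular":[0,0,0],"fingers":5},{"delta_pos":[0,0,0],"angular":[0,0,0],"fingers":8.5}]' --newtons 20

```text
t: 18.25
position: [0.4763, -0.0151, 0.0865]
ee_rot: [-180.0, 0.1, 22.1]
ft_force: [0.1, -0.2, -0.1]
width: 0.0665
finger_force: 0.0
```

Emit:
send_rows --rows '[{"delta_pos":[0,0,0],"angular":[0,0,0],"fingers":8.5},{"delta_pos":[0,0,0],"angular":[0,0,0],"fingers":8.5},{"delta_pos":[0,0,-1],"angular":[0,0,0],"fingers":8.5},{"delta_pos":[0,0,-2.5],"angular":[0,0,0],"fingers":8.5},{"delta_pos":[0,0,-3],"angular":[0,0,0],"fingers":8.5}]'

```text
t: 18.88
position: [0.476, -0.015, 0.1525]
ee_rot: [-180.0, 0.1, 22.1]
ft_force: [0.1, 0.1, -0.4]
width: 0.0851
finger_force: 0.0
```

Emit:
send_rows --rows '[{"delta_pos":[0,0,-4],"angular":[0,0,0],"fingers":8.5},{"delta_pos":[0,0,-4],"angular":[0,0,0],"fingers":8.5},{"delta_pos":[0,0,-2],"angular":[0,0,0],"fingers":8.5},{"delta_pos":[0,0,0],"angular":[0,0,0],"fingers":8.5},{"delta_pos":[0,0,0],"angular":[0,0,0],"fingers":8.5}]'

```text
t: 19.5
position: [0.4758, -0.0151, 0.2509]
ee_rot: [-180.0, 0.1, 22.1]
ft_force: [-0.3, -0.1, -0.0]
width: 0.0848
finger_force: 0.0
```

Run:
```python
from rig import r
import cv2,numpy as np
a=r.grab_frame("scene")[:,:,::-1]
cv2.imwrite("pics/end.png",cv2.resize(a[130:300,180:400],None,fx=3.5,fy=3.5,interpolation=cv2.INTER_CUBIC))
for q in("scanner","dock","bowl","label","plain_bowl"): print(q,[(np.round(d["position"],4).tolist(),round(d["score"],2)) for d in r.place_of("scene",q)[:2]])
print(r.observe()["t"],r.observe()["ft_force"])
```

```text
scanner [([0.4746, -0.018, 0.0034], 0.56)]
dock [([0.3627, 0.1409, 0.0037], 0.85), ([0.4791, -0.0171, 0.0021], 0.79)]
bowl [([0.6843, 0.1497, 0.0691], 0.71)]
label [([0.6207, 0.1783, 0.1011], 0.38)]
plain_bowl [([0.6627, -0.1384, 0.0705], 0.89)]
19.8 [-0.07223176  0.56706299  0.19243368]
```

View pics/end.png

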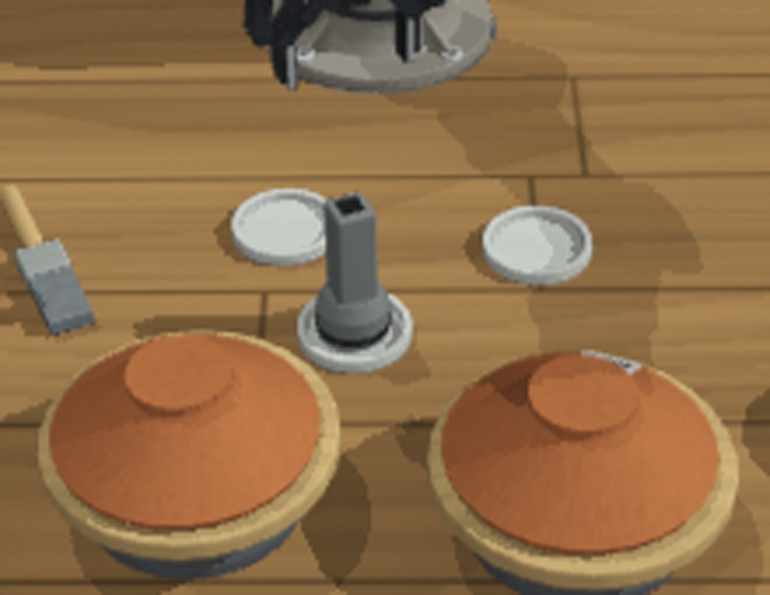

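The scanner stands upright in its dish at crop (355,300), the gripper is clear above it, and the bowls haven't moved.

```bash
python3 -c "
from rig import r
print(r.hand_in())"
```

```text
the job is handed in; nothing more can be done
None
```

The job is handed in at about 20 s: by my measurements the scanner was held still and square to the label at about 81 mm for over 2.5 s, then stood back upright in its rest and released, with neither bowl touched; no verdict came back.

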